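Return the reagent bottles to their own stirrers

ROBOT

A 7-joint arm with a two-finger parallel gripper is mounted at the origin on the work surface. World frame = base frame: x ahead of the robot, y to its left, z up, the work surface at z = 0. Lengths are in m, angles in rad, forces in N, time in s.
With the tool pointing down it reaches from about 0.4 to 0.875 m from the base axis. Payload 19.3 kg.
Tool frame: the origin (TCP) lies at the very end of the fingers, on their centre line; the grasp point (between the pads) lies 19 mm behind it; z points along the fingers, y is the line along which they close (so a half turn about z gives the same grasp; the last joint's range is limited). The gripper opens to 85 mm and grips with 20 to 120 N. Pads are 22 mm wide; open, the fingers measure 114 mm over their backs; the gripper's body (76 mm by 85 mm) begins 54 mm behind the grasp point. The pads swing forward as they close: fully open they stand 13 mm farther back than shut.
Start: joints at [-1.204, 0.521, -0.036, 1.599, 0.021, 1.021, -0.113], TCP at [0.264, 0.566, 0.231] pointing down, gripper open.
Joint ranges: [-2.91, 2.91], [-0.3, 2.13], [-1.5, 1.42], [0.17, 2.43], [-1.26, 4.41], [0.16, 1.93], [-2.52, 2.52]. Speed limits (rad/s): [1.89, 1.89, 2.39, 2.39, 3.01, 3.01, 3.01].

INTERFACE

Orientations are given as [roll, pitch, yaw] about the fixed x, y, z axes, in that order (R = Rz(yaw) Ry(pitch) Rx(roll)).
In Python, from workcell import bot, grab_frame, calibration, job gives the robot as it stands.
- The arm moves only by the shell command python3 -m creep FILE [FORCE], which reads ROWS from the file FILE. ROWS is a JSON list that holds a single list of rows (three levels of brackets), with 1 to 5 rows, each of 7 numbers: the finger opening in m, then dx, dy, dz in m, then a rotation vector rx, ry, rz in rad; each row is the pose to reach, as a shift and turn from the pose commanded when the command began, along the tool's axes at that moment; what a row does not reach only later rows make up. A row lasts 1/8 s, in which the tool goes at most 0.0625 m and 0.188 rad, less where a joint would pass 70% of its speed; a pose out of reach is approached as far as the arm can. The fingers move at their own pace and stop on an object; FORCE is the grip in N (left out, the last holds). Time passes only in rows, so rows that do not move let the fingers close. It prints the time, the measured TCP pose, the force, the opening and the grip force at its end. Input that does not fit is refused with a message, and nothing moves.
- bot.observe(): the state, without advancing time (a new reading comes with each control period).
- grab_frame(name): name is "scene" or "top" or "wrist"; returns (picture, depth): 400x640x3 uint8, blue, green, red; 400x640 float32, m along the optical axis (not along the pixel's ray), 0 where there is no reading.
- calibration(name): a dict with "vfov" (degrees; the focal length in pixels is half the picture's height over the tangent of half this angle, whatever the lens; pixels are square), "cx", "cy" (the principal point, pixels), "eye" and "attitude" of the camera in the world. Camera axes: x right, y down, z forward; pixel columns grow to the right and rows downward; lengths in m; the calibration is good to about 2 mm. A picture is of the moment at which its call begins: read the wrist's pose just before it. calibration takes no time and is no camera call; for the wrist camera it gives the pose at the moment of the call.
- job.job_done(): hands the job in; it is judged then, once.
The state is a dict: "clock": time; "qpos": joint angles; "qd": joint speeds; "joint_efforts": joint torques, N m; "position": TCP position; "tool_rot": TCP orientation; "force": force on the tool from outside, world axes, zero at the start; "moment": the same for the moment, N m; "grip_width": finger opening in m; "finger_force": force on a finger pad.
Only numpy, scipy, OpenCV 4.12 (cv2) and the standard library are available. Lean on these libraries where they do the work, as an engineer would, in place of code of your own. Each camera call takes 0.05 s, during which the arm holds its last target. There are 200 camera calls.

TASK

Reagent bottles have been put back on the wrong stirrers: rearrange them so that every bottle stands upright on the stirrer whose disc has the colour of its cap, with its whole foot on the disc. Use the spare grey stirrer as a parking place on the way and leave it empty at the end; never stand a bottle on the bench itself, tip one over or drop it, and do not disturb the violet tube rack.

Things in the scene. Friction and masses are not known exactly. Their poses are not given: they have to be found in the camera images.
- bottle_red: loose white reagent bottle with a red screw cap and a red band round its foot; upright round bottle 44 mm in diameter up to 60 mm, cap 38 mm in diameter from 64 to 82 mm (82 mm tall over all), 0.1 to 0.2 kg. Origin: centre of its underside; z up along the bottle
- bottle_yellow: loose white reagent bottle with a yellow screw cap and a yellow band round its foot; upright round bottle 44 mm in diameter up to 60 mm, cap 38 mm in diameter from 64 to 82 mm (82 mm tall over all), 0.1 to 0.2 kg. Origin: centre of its underside; z up along the bottle
- bottle_green: loose white reagent bottle with a green screw cap and a green band round its foot; upright round bottle 44 mm in diameter up to 60 mm, cap 38 mm in diameter from 64 to 82 mm (82 mm tall over all), 0.1 to 0.2 kg. Origin: centre of its underside; z up along the bottle
- bottle_blue: loose white reagent bottle with a blue screw cap and a blue band round its foot; upright round bottle 44 mm in diameter up to 60 mm, cap 38 mm in diameter from 64 to 82 mm (82 mm tall over all), 0.1 to 0.2 kg. Origin: centre of its underside; z up along the bottle
- stirrer_red: magnetic stirrer fixed to the bench, round white housing 100 mm in diameter with a flat red disc, 72 mm in diameter, on top; the red bottle belongs on it. A bottle stands on the disc, 34 mm above the bench. Origin: centre of its underside, on the bench, straight below the disc's centre; z up, -x to its little black knob
- stirrer_yellow: magnetic stirrer fixed to the bench, round white housing 100 mm in diameter with a flat yellow disc, 72 mm in diameter, on top; the yellow bottle belongs on it. A bottle stands on the disc, 34 mm above the bench. Origin: centre of its underside, on the bench, straight below the disc's centre; z up, -x to its little black knob
- stirrer_green: magnetic stirrer fixed to the bench, round white housing 100 mm in diameter with a flat green disc, 72 mm in diameter, on top; the green bottle belongs on it. A bottle stands on the disc, 34 mm above the bench. Origin: centre of its underside, on the bench, straight below the disc's centre; z up, -x to its little black knob
- stirrer_blue: magnetic stirrer fixed to the bench, round white housing 100 mm in diameter with a flat blue disc, 72 mm in diameter, on top; the blue bottle belongs on it. A bottle stands on the disc, 34 mm above the bench. Origin: centre of its underside, on the bench, straight below the disc's centre; z up, -x to its little black knob
- stirrer_grey: magnetic stirrer fixed to the bench, round white housing 100 mm in diameter with a flat grey disc, 72 mm in diameter, on top; the spare parking place, empty at the start, no bottle belongs on it. A bottle stands on the disc, 34 mm above the bench. Origin: centre of its underside, on the bench, straight below the disc's centre; z up, -x to its little black knob
- tube_rack: loose violet tube rack, a block 90 mm (x) by 60 mm (y) by 40 mm high with small tubes standing to 50 mm, 0.3 kg, stands among the stirrers and is not part of the job. Origin: centre of its underside

How it is judged:
By the outcome, as a careful person would: the job done as asked, in the order asked, and still so for the second after the job is handed in, with the robot touching nothing.
It also fails if it takes over 125 s, if anything falls off the work surface, if the arm or the gripper's body presses on something with over 40 N, if the wrist force passes 120 N, or if a joint passes its speed limit or range.

## Working session

There is one attempt and no reset: what is moved stays moved. The work goes in short steps, Python scripts to look and compute and a shell command to move; the robot and the scene stay as the last step left them, time stands still between calls to the robot, and variables do not carry over. Pictures are saved under pics/ and viewed, at most 14 in all, crops included, and the job is handed in when it is done.

```bash
mkdir -p pics; ls
python3 - <<'E'
from workcell import bot, grab_frame, calibration
import cv2
print(bot.observe())
for n in("top","scene"):
    p,d=grab_frame(n); cv2.imwrite(f"pics/{n}0.png",p); print(n,calibration(n))
E
```

```text
pics
{'clock': 0.0, 'qpos': array([-1.20419687,  0.52200184, -0.03635706,  1.60002352,  0.0212195 ,
        1.02111269, -0.11279685]), 'qd': array([ 3.76821134e-04, -3.29342700e-04, -1.32095156e-05,  1.37288850e-03,
       -4.95933013e-04,  8.27041284e-04,  8.67715372e-04]), 'joint_efforts': array([ 6.16527559e-04, -9.27101541e+01,  1.98100895e+00, -3.69941676e+01,
        1.80198450e-02,  7.83811585e-03, -1.86190562e-05]), 'position': array([0.26427605, 0.56598843, 0.23072744]), 'tool_rot': array([-3.14043616e+00,  8.59107996e-05,  2.70482263e+00]), 'force': array([-0.07971028,  0.17634136,  0.80957523]), 'moment': array([ 0.03916094, -0.0052934 ,  0.01544051]), 'finger_force': 0.0, 'grip_width': 0.08525369915531608}
top {'vfov': 51.51341119247284, 'cx': 318.2688671196146, 'cy': 189.65043502039083, 'eye': array([ 0.39864475, -0.00665626,  0.91058575]), 'attitude': array([-2.95406488,  0.02162063, -1.57688961])}
scene {'vfov': 53.356602102099814, 'cx': 323.5039290328502, 'cy': 202.50695623825166, 'eye': array([ 1.23453164, -0.20073983,  0.57337743]), 'attitude': array([-2.21099694,  0.00609568,  1.30437507])}
```

View pics/top0.png

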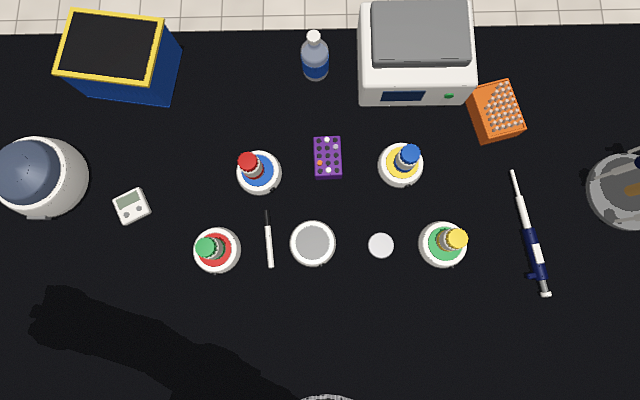

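View pics/scene0.png

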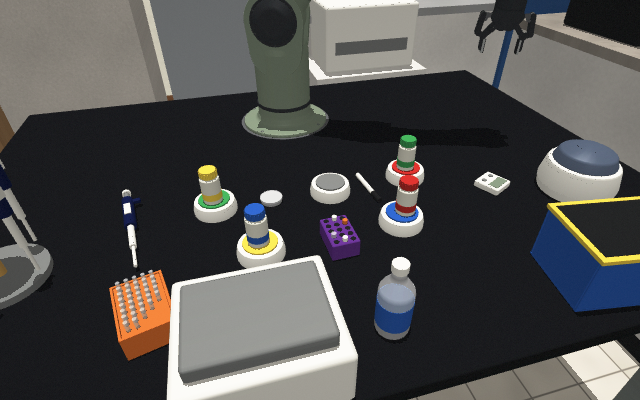

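The top view shows red on the blue stirrer (258,172), green on red (217,250), blue on yellow (400,165) and yellow on green (443,244). Grey is empty at (312,243), and the rack is at (327,157). The scene view agrees. Next I'll locate them using depth and colour.

```bash
cat > h.py <<'E'
from workcell import bot, grab_frame, calibration
import cv2, numpy as np
from scipy.spatial.transform import Rotation as R
HUE={'red':[(0,8),(172,180)],'yellow':[(20,34)],'green':[(50,90)],'blue':[(100,125)],'violet':[(126,160)]}
def cloud(n):
    p,d=grab_frame(n); c=calibration(n); f=200/np.tan(np.radians(c['vfov']/2))
    v,u=np.mgrid[:400,:640]
    P=np.stack([(u-c['cx'])/f*d,(v-c['cy'])/f*d,d],-1)@R.from_euler('xyz',c['attitude']).as_matrix().T+c['eye']
    P[d==0]=9
    return p,P
def find(n,name=None):
    p,P=cloud(n); h=cv2.cvtColor(p,cv2.COLOR_BGR2HSV); out={}
    if name: cv2.imwrite(name,p)
    roi=(P[...,0]>.3)&(P[...,0]<.75)&(abs(P[...,1])<.36)
    z=P[...,2]
    for k,b in HUE.items():
        m=roi&(h[...,1]>110)&(h[...,2]>50)&np.any([(h[...,0]>=a)&(h[...,0]<=e) for a,e in b],0)
        for lab,a,e in(('disc',.027,.041),('cap',.110,.124)):
            q=P[m&(z>a)&(z<e)]
            if len(q)>15:
                (x,y),r=cv2.minEnclosingCircle(q[:,:2].astype(np.float32)); out[k,lab]=(x,y,r,np.median(q[:,2]),len(q))
    m=roi&(h[...,1]<40)&(h[...,2]>80)&(h[...,2]<190)&(z>.027)&(z<.041)
    q=P[m]; k=cv2.connectedComponentsWithStats(m.astype(np.uint8)); i=1+np.argmax(k[2][1:,4]); q=P[k[1]==i]
    (x,y),r=cv2.minEnclosingCircle(q[:,:2].astype(np.float32)); out['grey','disc']=(x,y,r,np.median(q[:,2]),len(q))
    return out
def show(n,name=None):
    print(n)
    for k,v in find(n,name).items(): print(*k,np.round(v,4))
E
python3 -c "
from h import *
show('top');show('scene')"
```

```text
top
red disc [5.181e-01 1.350e-01 1.595e-01 3.320e-02 3.530e+02]
red cap [6.107e-01 1.505e-01 2.020e-02 1.152e-01 2.820e+02]
yellow disc [ 5.462e-01 -1.994e-01  1.178e-01  3.340e-02  3.510e+02]
yellow cap [ 4.546e-01 -2.550e-01  2.030e-02  1.152e-01  3.210e+02]
green disc [ 4.477e-01 -2.509e-01  3.470e-02  3.340e-02  2.060e+02]
green cap [4.40e-01 2.27e-01 1.90e-02 1.15e-01 2.20e+02]
blue disc [6.079e-01 1.170e-02 1.661e-01 3.310e-02 3.660e+02]
blue cap [ 6.230e-01 -1.741e-01  2.030e-02  1.154e-01  2.880e+02]
violet disc [6.39e-01 4.29e-02 9.24e-02 3.88e-02 6.74e+02]
grey disc [4.527e-01 2.570e-02 3.560e-02 3.310e-02 8.660e+02]
scene
red disc [5.248e-01 1.328e-01 1.626e-01 3.390e-02 1.680e+02]
red cap [6.114e-01 1.501e-01 1.990e-02 1.158e-01 1.840e+02]
yellow disc [ 5.354e-01 -2.172e-01  1.369e-01  3.410e-02  3.650e+02]
yellow cap [ 4.555e-01 -2.544e-01  2.020e-02  1.157e-01  1.710e+02]
green disc [ 4.517e-01 -2.551e-01  3.710e-02  3.420e-02  1.820e+02]
green cap [4.423e-01 2.277e-01 2.010e-02 1.156e-01 1.220e+02]
blue disc [6.119e-01 1.427e-01 3.690e-02 3.390e-02 2.830e+02]
blue cap [ 6.241e-01 -1.735e-01  2.040e-02  1.159e-01  2.440e+02]
violet disc [6.338e-01 5.220e-02 1.041e-01 3.940e-02 6.180e+02]
grey disc [4.497e-01 2.180e-02 4.110e-02 3.420e-02 3.940e+02]
```

```bash
cat >> h.py <<'E'
def discs():
    Q={}
    for n in('top','scene'):
        p,P=cloud(n); h=cv2.cvtColor(p,cv2.COLOR_BGR2HSV); z=P[...,2]
        roi=(P[...,0]>.3)&(P[...,0]<.75)&(abs(P[...,1])<.36)&(z>.029)&(z<.038)
        for k,b in HUE.items():
            if k=='violet': continue
            m=roi&(h[...,1]>110)&(h[...,2]>50)&np.any([(h[...,0]>=a)&(h[...,0]<=e) for a,e in b],0)
            c=cv2.connectedComponentsWithStats(m.astype(np.uint8)); i=1+np.argmax(c[2][1:,4])
            Q.setdefault(k,[]).append(P[c[1]==i][:,:2])
    for k,q in Q.items():
        for a in(*q,np.vstack(q)):
            c,r=cv2.minEnclosingCircle(a.astype(np.float32)); print(k,np.round(c,4),round(r,4),len(a))
E
python3 -c "
from h import *
discs()"
```

```text
red [0.4398 0.2316] 0.0353 343
red [0.4422 0.2309] 0.0362 163
red [0.4414 0.231 ] 0.037 506
yellow [ 0.624  -0.1704] 0.0352 344
yellow [ 0.6262 -0.171 ] 0.0362 366
yellow [ 0.6257 -0.1708] 0.0367 710
green [ 0.4478 -0.2513] 0.0347 203
green [ 0.4508 -0.2533] 0.0363 181
green [ 0.4502 -0.2527] 0.0365 384
blue [0.61   0.1439] 0.035 361
blue [0.6118 0.1436] 0.0364 283
blue [0.6116 0.1436] 0.0366 644
```

```bash
echo '[[[0.085,-0.043,-0.033,0,0,0,-0.11],[0.085,-0.086,-0.066,0,0,0,-0.22],[0.085,-0.129,-0.099,0,0,0,-0.33],[0.085,-0.172,-0.132,0,0,0,-0.437],[0.085,-0.215,-0.165,0,0,0,-0.437]]]' > path.dat && python3 -m creep path.dat 60; echo '[[[0.085,0,0,0,0,0,0]]]' > path.dat && python3 -m creep path.dat
```

```text
clock: 0.92
position: [0.3901, 0.3241, 0.2314]
tool_rot: [3.141, 0.0, -3.14]
force: [1.5, 0.7, 0.1]
grip_width: 0.0849
finger_force: 0.0
clock: 1.05
position: [0.3915, 0.3222, 0.2315]
tool_rot: [-3.141, 0.001, 3.136]
force: [-0.6, 1.7, 0.2]
grip_width: 0.0848
finger_force: 0.0
```

```bash
echo '[[[0.085,-0.025,-0.047,0,0,0,0],[0.085,-0.05,-0.095,0,0,0,0],[0.085,-0.05,-0.095,0,0,0,0],[0.085,-0.05,-0.095,0.05,0,0,0],[0.085,-0.05,-0.095,0.08,0,0,0]]]' > path.dat && python3 -m creep path.dat; echo '[[[0.085,0,0,0,0,0,0]]]' > path.dat && python3 -m creep path.dat
```

```text
clock: 1.68
position: [0.4386, 0.2318, 0.1498]
tool_rot: [3.141, -0.001, -3.14]
force: [0.8, 0.1, -0.5]
grip_width: 0.0851
finger_force: 0.0
clock: 1.8
position: [0.4381, 0.2314, 0.1499]
tool_rot: [-3.14, -0.003, -3.14]
force: [-0.0, 0.1, 0.5]
grip_width: 0.0851
finger_force: 0.0
```

```bash
python3 -c "
from h import *
p,d=grab_frame('scene'); cv2.imwrite('pics/s1.png',cv2.resize(p[60:300,300:540],(600,600)))"
```

```text
(no output)
```

View pics/s1.png

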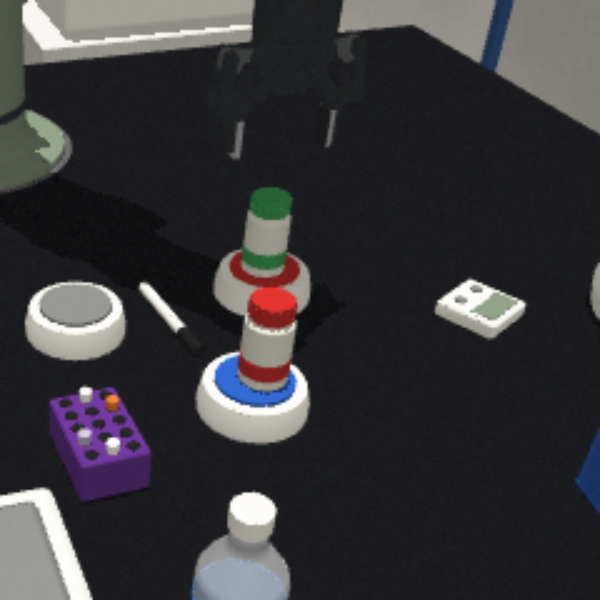

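The gripper stands over the green bottle, with finger tips at about (237,155) and (330,145) and the cap at (270,203). It is a few mm too far to the left (+y), so I'll correct that and descend.

```bash
echo '[[[0.085,-0.003,-0.004,0.03,0,0,0],[0.085,-0.003,-0.004,0.06,0,0,0],[0.085,-0.003,-0.004,0.09,0,0,0],[0.085,-0.003,-0.004,0.09,0,0,0]]]' > path.dat && python3 -m creep path.dat; echo '[[[0,0,0,0,0,0,0],[0,0,0,0,0,0,0],[0,0,0,0,0,0,0],[0,0,0,0,0,0,0],[0,0,0,0,0,0,0]]]' > path.dat && python3 -m creep path.dat 60; echo '[[[0,0,0,0,0,0,0],[0,0,0,0,0,0,0]]]' > path.dat && python3 -m creep path.dat
```

```text
clock: 2.35
position: [0.4422, 0.2273, 0.0613]
tool_rot: [-3.141, -0.001, -3.141]
force: [0.9, -0.5, -0.0]
grip_width: 0.0852
finger_force: 0.0
clock: 2.98
position: [0.4432, 0.2274, 0.0629]
tool_rot: [3.14, 0.002, -3.142]
force: [-2.5, 0.4, 20.9]
grip_width: 0.0425
finger_force: 58.1
clock: 3.22
position: [0.4432, 0.2274, 0.0629]
tool_rot: [3.14, 0.002, -3.141]
force: [-3.5, 0.9, 20.7]
grip_width: 0.0425
finger_force: 58.1
```

```bash
echo '[[[0,0,0,-0.02,0,0,0],[0,0,0,-0.06,0,0,0],[0,0,0,-0.10,0,0,0],[0,0,-0.03,-0.10,0,0,0],[0,0,-0.08,-0.10,0,0,0]]]' > path.dat && python3 -m creep path.dat; echo '[[[0,-0.005,-0.05,0,0,0,0],[0,-0.010,-0.10,0,0,0,0],[0,-0.010,-0.123,0,0,0,0],[0,-0.010,-0.123,0,0,0,0],[0,-0.010,-0.123,0,0,0,0]]]' > path.dat && python3 -m creep path.dat
python3 -c "
from h import *
p,d=grab_frame('scene'); cv2.imwrite('pics/s2.png',cv2.resize(p[60:300,200:440],(600,600)))"
```

```text
clock: 3.85
position: [0.4427, 0.1472, 0.1624]
tool_rot: [3.14, 0.002, -3.139]
force: [1.2, -1.4, -1.8]
grip_width: 0.0424
finger_force: 61.3
clock: 4.47
position: [0.4526, 0.0245, 0.1617]
tool_rot: [3.141, 0.001, -3.141]
force: [0.7, -0.1, -1.0]
grip_width: 0.0424
finger_force: 61.3
```

View pics/s2.png

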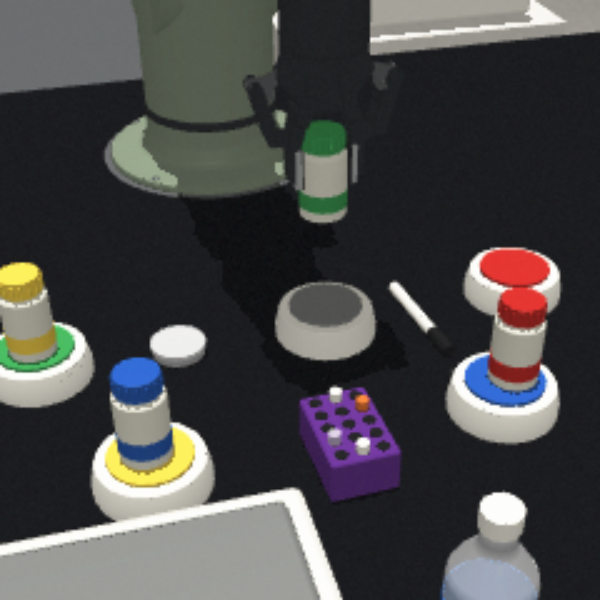

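The green bottle is held upright at (323,170), above the empty grey disc at (325,305). I'll lower it now.

```bash
echo '[[[0,0,0,0.04,0,0,0],[0,0,0,0.075,0,0,0],[0,0,0,0.095,0,0,0],[0,0,0,0.095,0,0,0]]]' > path.dat && python3 -m creep path.dat;echo '[[[0,0,0,0.001,0,0,0],[0,0,0,0.001,0,0,0]]]' > path.dat && python3 -m creep path.dat;echo '[[[0,0,0,0.001,0,0,0],[0,0,0,0.001,0,0,0]]]' > path.dat && python3 -m creep path.dat
```

```text
clock: 5.03
position: [0.4517, 0.0246, 0.0654]
tool_rot: [-3.141, -0.002, -3.14]
force: [0.6, -0.4, -0.6]
grip_width: 0.0425
finger_force: 61.2
clock: 5.28
position: [0.453, 0.0241, 0.0661]
tool_rot: [3.141, 0.001, -3.141]
force: [0.0, -0.0, -1.6]
grip_width: 0.0422
finger_force: 61.3
clock: 5.52
position: [0.4526, 0.0239, 0.0646]
tool_rot: [3.142, 0.001, -3.141]
force: [0.4, -0.1, -1.6]
grip_width: 0.0419
finger_force: 61.3
```

```bash
for i in 1 2 3; do echo '[[[0,0,0,0.001,0,0,0],[0,0,0,0.001,0,0,0]]]' > path.dat && python3 -m creep path.dat | grep -E 'pos|force: \['; done
```

```text
position: [0.4524, 0.0238, 0.0632]
force: [0.3, -0.6, -2.0]
position: [0.4525, 0.0238, 0.0629]
force: [-5.4, 0.5, 21.1]
position: [0.4526, 0.0239, 0.0627]
force: [-12.4, 0.4, 49.8]
```

```bash
echo '[[[0,0,0,-0.0015,0,0,0],[0,0,0,-0.0015,0,0,0],[0.085,0,0,-0.0015,0,0,0],[0.085,0,0,-0.0015,0,0,0],[0.085,0,0,-0.0015,0,0,0]]]' > path.dat && python3 -m creep path.dat;echo '[[[0.085,0,0,0,0,0,0],[0.085,0,0,0,0,0,0],[0.085,0,0,-0.03,0,0,0],[0.085,0,0,-0.07,0,0,0],[0.085,0,0,-0.12,0,0,0]]]' > path.dat && python3 -m creep path.dat
```

```text
clock: 6.9
position: [0.4525, 0.0239, 0.0627]
tool_rot: [-3.142, -0.0, -3.141]
force: [-0.0, 0.5, 0.3]
grip_width: 0.0849
finger_force: 0.0
clock: 7.52
position: [0.4519, 0.0238, 0.1837]
tool_rot: [-3.141, -0.001, -3.141]
force: [1.3, -0.4, -0.1]
grip_width: 0.0854
finger_force: 0.0
```

```bash
echo '[[[0.085,-0.03,0.024,0,0,0,0],[0.085,-0.075,0.06,0,0,0,0],[0.085,-0.12,0.096,0,0,0,0],[0.085,-0.158,0.126,0,0,0,0],[0.085,-0.158,0.126,0,0,0,0]]]' > path.dat && python3 -m creep path.dat;echo '[[[0.085,0,0,0.02,0,0,0],[0.085,0,0,0.02,0,0,0]]]' > path.dat && python3 -m creep path.dat
```

```text
clock: 8.15
position: [0.6116, 0.1525, 0.1818]
tool_rot: [3.141, -0.0, -3.139]
force: [-0.8, -0.6, -0.1]
grip_width: 0.0852
finger_force: 0.0
clock: 8.4
position: [0.6093, 0.1491, 0.1617]
tool_rot: [-3.141, -0.002, 3.141]
force: [0.5, -0.3, -0.2]
grip_width: 0.0851
finger_force: 0.0
```

```bash
python3 -c "
from h import *
show('top');show('scene')
p,d=grab_frame('scene'); cv2.imwrite('pics/s3.png',cv2.resize(p[60:300,260:500],(600,600)))"
```

```text
top
yellow disc [ 5.465e-01 -2.007e-01  1.176e-01  3.340e-02  3.480e+02]
yellow cap [ 4.542e-01 -2.546e-01  2.010e-02  1.153e-01  3.240e+02]
green disc [ 4.476e-01 -2.508e-01  3.490e-02  3.330e-02  1.850e+02]
green cap [4.495e-01 2.270e-02 1.880e-02 1.154e-01 7.400e+01]
blue disc [ 6.318e-01 -3.600e-03  1.499e-01  3.320e-02  2.360e+02]
blue cap [ 6.222e-01 -1.737e-01  2.020e-02  1.152e-01  2.890e+02]
violet disc [6.377e-01 4.270e-02 9.200e-02 3.890e-02 6.570e+02]
grey disc [4.518e-01 3.490e-02 4.440e-02 3.220e-02 6.750e+02]
scene
red disc [5.258e-01 1.364e-01 1.651e-01 3.410e-02 3.390e+02]
red cap [6.127e-01 1.510e-01 2.040e-02 1.157e-01 1.800e+02]
yellow disc [ 5.342e-01 -2.173e-01  1.379e-01  3.420e-02  3.660e+02]
yellow cap [ 4.550e-01 -2.545e-01  2.020e-02  1.160e-01  1.700e+02]
green disc [ 4.515e-01 -2.534e-01  3.590e-02  3.420e-02  1.830e+02]
green cap [4.528e-01 2.150e-02 2.020e-02 1.157e-01 1.380e+02]
blue disc [6.113e-01 1.433e-01 3.680e-02 3.400e-02 2.820e+02]
blue cap [ 6.239e-01 -1.737e-01  2.010e-02  1.160e-01  2.380e+02]
violet disc [ 6.421e-01 -9.900e-03  5.200e-02  3.940e-02  6.200e+02]
grey disc [4.554e-01 3.200e-02 4.280e-02 3.360e-02 3.320e+02]
```

View pics/s3.png

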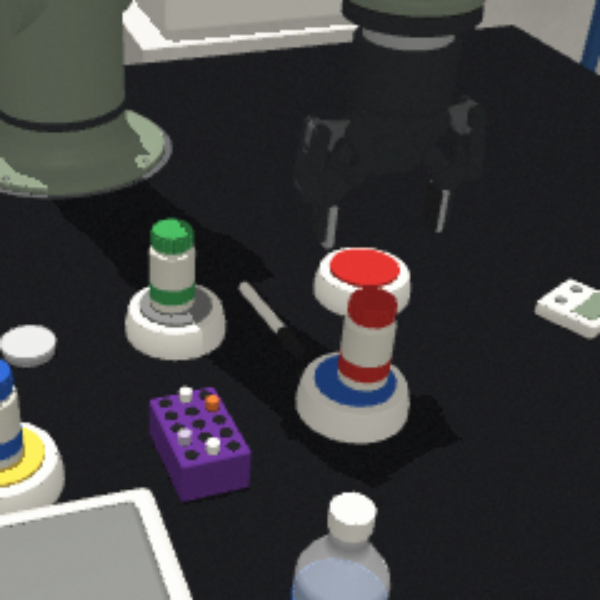

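The green bottle stands upright on the grey disc at (172,265), and the gripper is over the red cap at (372,305). I'll grasp red next.

```bash
echo '[[[0.085,-0.002,0.001,0.04,0,0,0],[0.085,-0.002,0.001,0.08,0,0,0],[0.085,-0.002,0.001,0.099,0,0,0],[0.085,-0.002,0.001,0.099,0,0,0],[0.04,-0.002,0.001,0.099,0,0,0]]]' > path.dat && python3 -m creep path.dat; echo '[[[0,0,0,0,0,0,0],[0,0,0,0,0,0,0],[0,0,0,0,0,0,0],[0,0,0,0,0,0,0],[0,0,0,0,0,0,0]]]' > path.dat && python3 -m creep path.dat 60
```

```text
clock: 9.18
position: [0.6133, 0.151, 0.0654]
tool_rot: [3.141, 0.002, 3.142]
force: [-0.4, -0.2, 0.4]
grip_width: 0.0692
finger_force: 0.0
clock: 9.8
position: [0.6131, 0.1511, 0.0654]
tool_rot: [3.141, 0.002, -3.141]
force: [-2.7, 0.3, 13.5]
grip_width: 0.0426
finger_force: 59.9
```

```bash
echo '[[[0,0,0,-0.02,0,0,0],[0,0,0,-0.06,0,0,0],[0,0,0,-0.10,0,0,0],[0,0.02,0.009,-0.10,0,0,0],[0,0.06,0.028,-0.10,0,0,0]]]' > path.dat && python3 -m creep path.dat; echo '[[[0,0.04,0.018,0,0,0,0],[0,0.08,0.037,0,0,0,0],[0,0.112,0.052,0,0,0,0],[0,0.112,0.052,0,0,0,0],[0,0.112,0.052,0,0,0,0]]]' > path.dat && python3 -m creep path.dat
```

```text
clock: 10.42
position: [0.5529, 0.1785, 0.1655]
tool_rot: [3.141, 0.002, 3.14]
force: [-0.0, 1.0, -1.5]
grip_width: 0.0423
finger_force: 61.2
clock: 11.05
position: [0.4411, 0.2308, 0.1648]
tool_rot: [3.141, 0.001, -3.142]
force: [0.0, -0.3, -1.4]
grip_width: 0.0424
finger_force: 61.1
```

```bash
echo '[[[0,0,0,0.04,0,0,0],[0,0,0,0.075,0,0,0],[0,0,0,0.097,0,0,0],[0,0,0,0.097,0,0,0]]]' > path.dat && python3 -m creep path.dat | grep -E 'pos|force: \['; for i in 1 2; do echo '[[[0,0,0,0.001,0,0,0],[0,0,0,0.001,0,0,0]]]' > path.dat && python3 -m creep path.dat | grep -E 'pos|force: \['; done
```

```text
position: [0.4409, 0.23, 0.0658]
force: [0.1, -0.5, -1.1]
position: [0.4409, 0.2308, 0.0664]
force: [0.4, -0.1, -3.0]
position: [0.4405, 0.2309, 0.065]
force: [-0.0, 0.2, -1.0]
```

```bash
echo '[[[0,0,0,0.0007,0,0,0],[0,0,0,0.0007,0,0,0]]]' > path.dat && python3 -m creep path.dat | grep -E 'pos|force: \['
```

```text
position: [0.4404, 0.2309, 0.0641]
force: [-0.1, 0.3, -1.0]
```

```bash
echo '[[[0,0,0,0.0007,0,0,0],[0,0,0,0.0007,0,0,0]]]' > path.dat && python3 -m creep path.dat | grep -E 'pos|force: \['
```

```text
position: [0.4404, 0.2309, 0.0638]
force: [-4.2, -0.4, 12.7]
```

Contact. Next I release, rise and head for the blue bottle at (.6235,-.174).

```bash
echo '[[[0.085,0,0,0,0,0,0],[0.085,0,0,0,0,0,0],[0.085,0,0,0,0,0,0],[0.085,0,0,0,0,0,0],[0.085,0,0,0,0,0,0]]]' > path.dat && python3 -m creep path.dat | grep -E 'pos|force: |width';echo '[[[0.085,0,0,-0.03,0,0,0],[0.085,0,0,-0.07,0,0,0],[0.085,0,0,-0.12,0,0,0],[0.085,-0.02,-0.04,-0.12,0,0,0],[0.085,-0.04,-0.085,-0.12,0,0,0]]]' > path.dat && python3 -m creep path.dat | grep -E 'pos|force: |width'
echo '[[[0.085,-0.025,-0.055,0,0,0,0],[0.085,-0.05,-0.11,0,0,0,0],[0.085,-0.075,-0.165,0,0,0,0],[0.085,-0.10,-0.22,0,0,0,0],[0.085,-0.12,-0.265,0,0,0,0]]]' > path.dat && python3 -m creep path.dat| grep pos
echo '[[[0.085,-0.023,-0.055,0,0,0,0],[0.085,-0.023,-0.055,0,0,0,0],[0.085,-0.023,-0.055,0.02,0,0,0],[0.085,-0.023,-0.055,0.02,0,0,0]]]' > path.dat && python3 -m creep path.dat
python3 -c "
from h import *
show('scene')
p,d=grab_frame('scene'); cv2.imwrite('pics/s4.png',p)"
```

```text
position: [0.4404, 0.2308, 0.0634]
force: [-0.1, -0.9, -0.3]
grip_width: 0.085
finger_force: 0.0
position: [0.4811, 0.1454, 0.1841]
force: [0.7, 0.5, 0.7]
grip_width: 0.0849
finger_force: 0.0
position: [0.601, -0.1216, 0.1833]
clock: 14.92
position: [0.6226, -0.1734, 0.1622]
tool_rot: [3.141, -0.002, -3.141]
force: [0.5, 1.0, 0.0]
grip_width: 0.085
finger_force: 0.0
scene
red disc [5.276e-01 1.340e-01 1.627e-01 3.410e-02 1.760e+02]
red cap [4.384e-01 2.295e-01 2.030e-02 1.154e-01 1.230e+02]
yellow disc [ 5.359e-01 -2.172e-01  1.370e-01  3.410e-02  3.610e+02]
yellow cap [ 4.580e-01 -2.561e-01  1.880e-02  1.157e-01  1.040e+02]
green disc [ 4.520e-01 -2.532e-01  3.640e-02  3.420e-02  1.820e+02]
green cap [4.526e-01 2.130e-02 2.070e-02 1.157e-01 1.400e+02]
blue disc [6.119e-01 1.443e-01 3.650e-02 3.400e-02 5.320e+02]
blue cap [ 6.238e-01 -1.737e-01  2.010e-02  1.159e-01  2.400e+02]
violet disc [ 6.428e-01 -1.080e-02  5.230e-02  3.930e-02  6.160e+02]
grey disc [ 6.258e-01 -1.716e-01  4.720e-02  2.990e-02  3.840e+02]
```

View pics/s4.png

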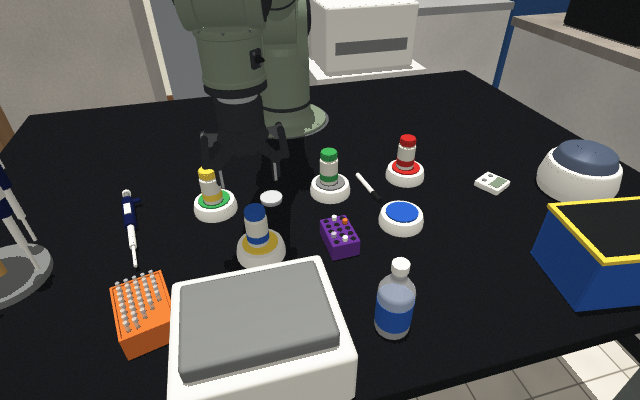

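Red stands upright on red at (406,160), green is on grey at (329,175), and the blue disc is free at (401,214). The gripper is over the blue cap at (255,215), so I'll grasp it.

```bash
echo '[[[0.085,-0.001,0,0.04,0,0,0],[0.085,-0.001,0,0.08,0,0,0],[0.085,-0.001,0,0.098,0,0,0],[0.085,-0.001,0,0.098,0,0,0],[0.04,-0.001,0,0.098,0,0,0]]]' > path.dat && python3 -m creep path.dat| grep -E 'pos|force: |width'; echo '[[[0,0,0,0,0,0,0],[0,0,0,0,0,0,0],[0,0,0,0,0,0,0],[0,0,0,0,0,0,0],[0,0,0,0,0,0,0]]]' > path.dat && python3 -m creep path.dat 60
```

```text
position: [0.6254, -0.1744, 0.0671]
force: [-0.5, 0.1, -0.0]
grip_width: 0.0696
finger_force: 0.0
clock: 16.27
position: [0.6252, -0.1742, 0.067]
tool_rot: [-3.141, 0.002, -3.141]
force: [-3.0, 1.3, 12.8]
grip_width: 0.0426
finger_force: 60.2
```

```bash
echo '[[[0,0,0,-0.02,0,0,0],[0,0,0,-0.06,0,0,0],[0,0,0,-0.10,0,0,0],[0,0.001,0.02,-0.10,0,0,0],[0,0.003,0.07,-0.10,0,0,0]]]' > path.dat && python3 -m creep path.dat| grep -E 'pos|force: |width'; echo '[[[0,0.002,0.055,0,0,0,0],[0,0.004,0.11,0,0,0,0],[0,0.006,0.165,0,0,0,0],[0,0.008,0.21,0,0,0,0],[0,0.010,0.248,0,0,0,0]]]' > path.dat && python3 -m creep path.dat| grep -E 'pos|force: |width'; echo '[[[0,0,0,0,0,0,0],[0,0,0,0,0,0,0]]]' > path.dat && python3 -m creep path.dat
```

```text
position: [0.6213, -0.1051, 0.1663]
force: [-0.0, 0.6, -1.6]
grip_width: 0.0423
finger_force: 61.3
position: [0.6106, 0.1466, 0.1655]
force: [1.0, -0.5, -2.0]
grip_width: 0.0425
finger_force: 61.3
clock: 17.77
position: [0.6111, 0.1436, 0.1654]
tool_rot: [-3.141, -0.0, -3.141]
force: [0.1, -0.4, -1.4]
grip_width: 0.0423
finger_force: 61.3
```

```bash
echo '[[[0,0,0,0.04,0,0,0],[0,0,0,0.075,0,0,0],[0,0,0,0.097,0,0,0],[0,0,0,0.097,0,0,0],[0,0,0,0.097,0,0,0]]]' > path.dat && python3 -m creep path.dat | grep -E 'pos|force: \['; for i in 1; do echo '[[[0,0,0,0.001,0,0,0],[0,0,0,0.001,0,0,0]]]' > path.dat && python3 -m creep path.dat | grep -E 'pos|force: \['; done
```

```text
position: [0.6116, 0.1428, 0.0686]
force: [1.3, -0.6, 0.0]
position: [0.6115, 0.1437, 0.0676]
force: [0.6, -0.5, -1.0]
```

```bash
echo '[[[0,0,0,0.001,0,0,0],[0,0,0,0.001,0,0,0]]]' > path.dat && python3 -m creep path.dat | grep -E 'pos|force: \['
```

```text
position: [0.6114, 0.1439, 0.0664]
force: [1.4, 1.3, -0.5]
```

```bash
echo '[[[0,0,0,0.001,0,0,0],[0,0,0,0.001,0,0,0]]]' > path.dat && python3 -m creep path.dat | grep -E 'pos|force: \['
```

```text
position: [0.6115, 0.1439, 0.0656]
force: [-1.1, -0.7, 2.6]
```

```bash
echo '[[[0.085,0,0,0,0,0,0],[0.085,0,0,0,0,0,0],[0.085,0,0,0,0,0,0],[0.085,0,0,0,0,0,0],[0.085,0,0,0,0,0,0]]]' > path.dat && python3 -m creep path.dat | grep -E 'pos|force: |width';echo '[[[0.085,0,0,-0.03,0,0,0],[0.085,0,0,-0.07,0,0,0],[0.085,0,0,-0.12,0,0,0],[0.085,0.015,-0.04,-0.12,0,0,0],[0.085,0.035,-0.09,-0.12,0,0,0]]]' > path.dat && python3 -m creep path.dat | grep -E 'pos|force: |width'
echo '[[[0.085,0.02,-0.05,0,0,0,0],[0.085,0.04,-0.10,0,0,0,0],[0.085,0.06,-0.15,0,0,0,0],[0.085,0.08,-0.20,0,0,0,0],[0.085,0.10,-0.25,0,0,0,0]]]' > path.dat && python3 -m creep path.dat| grep pos
echo '[[[0.085,0.0215,-0.059,0,0,0,0],[0.085,0.0215,-0.059,0,0,0,0],[0.085,0.0215,-0.059,0.02,0,0,0],[0.085,0.0215,-0.059,0.02,0,0,0]]]' > path.dat && python3 -m creep path.dat
python3 -c "
from h import *
show('scene')
p,d=grab_frame('scene'); cv2.imwrite('pics/s5.png',p)"
```

```text
position: [0.6114, 0.1439, 0.0654]
force: [-1.1, -0.6, 0.8]
grip_width: 0.0853
finger_force: 0.0
position: [0.5763, 0.0536, 0.1859]
force: [0.9, -0.9, -0.0]
grip_width: 0.085
finger_force: 0.0
position: [0.4758, -0.1977, 0.1856]
clock: 21.52
position: [0.4546, -0.2545, 0.1646]
tool_rot: [3.141, -0.002, -3.141]
force: [-0.8, -0.1, -0.2]
grip_width: 0.0852
finger_force: 0.0
scene
red disc [5.279e-01 1.352e-01 1.632e-01 3.400e-02 1.780e+02]
red cap [4.385e-01 2.289e-01 2.050e-02 1.158e-01 1.220e+02]
yellow disc [ 6.266e-01 -1.712e-01  3.670e-02  3.430e-02  6.970e+02]
yellow cap [ 4.558e-01 -2.550e-01  2.070e-02  1.161e-01  1.670e+02]
green disc [ 4.514e-01 -2.535e-01  3.550e-02  3.410e-02  1.800e+02]
green cap [4.540e-01 2.210e-02 2.050e-02 1.156e-01 1.370e+02]
blue disc [6.126e-01 1.437e-01 3.570e-02 3.410e-02 2.670e+02]
blue cap [6.098e-01 1.414e-01 2.040e-02 1.158e-01 1.850e+02]
violet disc [ 6.409e-01 -9.400e-03  5.340e-02  3.940e-02  6.220e+02]
grey disc [ 4.519e-01 -2.526e-01  4.700e-02  3.000e-02  2.670e+02]
```

View pics/s5.png

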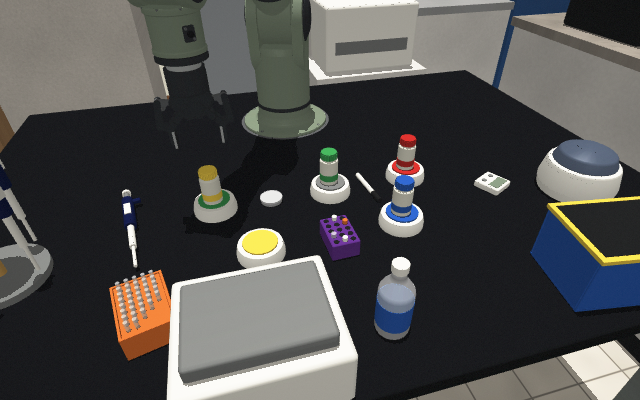

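Blue stands on blue at (402,205), and the yellow disc is free at (261,242). The gripper is over the yellow bottle, so I'll grasp it.

```bash
echo '[[[0.085,0,0,0.04,0,0,0],[0.085,0,0,0.08,0,0,0],[0.085,0,0,0.099,0,0,0],[0.085,0,0,0.099,0,0,0],[0.04,0,0,0.099,0,0,0]]]' > path.dat && python3 -m creep path.dat| grep -E 'pos|force: |width'; echo '[[[0,0,0,0,0,0,0],[0,0,0,0,0,0,0],[0,0,0,0,0,0,0],[0,0,0,0,0,0,0],[0,0,0,0,0,0,0]]]' > path.dat && python3 -m creep path.dat 60
```

```text
position: [0.4557, -0.2553, 0.0676]
force: [-0.4, -0.3, -0.1]
grip_width: 0.0693
finger_force: 0.0
clock: 22.88
position: [0.4556, -0.2553, 0.0677]
tool_rot: [-3.141, 0.002, -3.141]
force: [-2.8, 2.2, 16.8]
grip_width: 0.0421
finger_force: 58.7
```

```bash
echo '[[[0,0,0,-0.02,0,0,0],[0,0,0,-0.06,0,0,0],[0,0,0,-0.10,0,0,0],[0,-0.02,0.01,-0.10,0,0,0],[0,-0.06,0.03,-0.10,0,0,0]]]' > path.dat && python3 -m creep path.dat| grep -E 'pos|force: |width'; echo '[[[0,-0.04,0.02,0,0,0,0],[0,-0.08,0.04,0,0,0,0],[0,-0.110,0.054,0,0,0,0],[0,-0.110,0.054,0,0,0,0],[0,-0.110,0.054,0,0,0,0]]]' > path.dat && python3 -m creep path.dat| grep -E 'pos|force: |width'; echo '[[[0,0,0,0.04,0,0,0],[0,0,0,0.075,0,0,0],[0,0,0,0.095,0,0,0],[0,0,0,0.095,0,0,0],[0,0,0,0.095,0,0,0]]]' > path.dat && python3 -m creep path.dat | grep -E 'pos|force: \['; echo '[[[0,0,0,0.001,0,0,0],[0,0,0,0.001,0,0,0]]]' > path.dat && python3 -m creep path.dat | grep -E 'pos|force: \['
```

```text
position: [0.5154, -0.2255, 0.1669]
force: [0.5, 0.5, -0.6]
grip_width: 0.0424
finger_force: 61.2
position: [0.6245, -0.171, 0.1657]
force: [-0.3, -0.2, -0.7]
grip_width: 0.0425
finger_force: 61.2
position: [0.6256, -0.1715, 0.0727]
force: [-0.3, 0.3, -0.5]
position: [0.6253, -0.1712, 0.0711]
force: [-0.3, -0.6, -1.2]
```

```bash
echo '[[[0,0,0,0.003,0,0,0],[0,0,0,0.003,0,0,0]]]' > path.dat && python3 -m creep path.dat | grep -E 'pos|force: \['; echo '[[[0,0,0,0.001,0,0,0],[0,0,0,0.001,0,0,0]]]' > path.dat && python3 -m creep path.dat | grep -E 'pos|force: \['
```

```text
position: [0.6253, -0.1712, 0.0679]
force: [-1.3, 0.4, 6.7]
position: [0.6255, -0.1712, 0.0678]
force: [-6.3, 3.0, 21.7]
```

```bash
echo '[[[0,0,0,-0.0005,0,0,0],[0.085,0,0,-0.0005,0,0,0],[0.085,0,0,-0.0005,0,0,0],[0.085,0,0,-0.0005,0,0,0],[0.085,0,0,-0.0005,0,0,0]]]' > path.dat && python3 -m creep path.dat | grep -E 'pos|force: |width';echo '[[[0.085,0,0,0,0,0,0],[0.085,0,0,-0.03,0,0,0],[0.085,0,0,-0.07,0,0,0],[0.085,0,0,-0.12,0,0,0],[0.085,0.02,0.022,-0.12,0,0,0]]]' > path.dat && python3 -m creep path.dat | grep -E 'pos|force: |width'
echo '[[[0.085,0.035,0.04,0,0,0,0],[0.085,0.07,0.08,0,0,0,0],[0.085,0.105,0.12,0,0,0,0],[0.085,0.14,0.16,0,0,0,0],[0.085,0.153,0.171,0,0,0,0]]]' > path.dat && python3 -m creep path.dat| grep pos
echo '[[[0.085,0,0,0,0,0,0],[0.085,0,0,0.022,0,0,0],[0.085,0,0,0.022,0,0,0]]]' > path.dat && python3 -m creep path.dat
python3 -c "
from h import *
show('scene')
p,d=grab_frame('scene'); cv2.imwrite('pics/s6.png',p)"
```

```text
position: [0.625, -0.1712, 0.0668]
force: [-0.1, -1.1, 0.1]
grip_width: 0.0852
finger_force: 0.0
position: [0.6069, -0.1507, 0.1904]
force: [-0.3, 0.9, -1.0]
grip_width: 0.0849
finger_force: 0.0
position: [0.4504, 0.0239, 0.1871]
clock: 27.75
position: [0.452, 0.0208, 0.1641]
tool_rot: [-3.141, -0.002, 3.14]
force: [0.6, 0.2, 0.3]
grip_width: 0.0851
finger_force: 0.0
scene
red disc [5.276e-01 1.352e-01 1.626e-01 3.410e-02 1.770e+02]
red cap [4.385e-01 2.297e-01 2.150e-02 1.157e-01 1.220e+02]
yellow disc [ 6.260e-01 -1.712e-01  3.660e-02  3.420e-02  3.530e+02]
yellow cap [ 6.247e-01 -1.728e-01  2.050e-02  1.160e-01  2.400e+02]
green disc [ 4.509e-01 -2.539e-01  3.660e-02  3.420e-02  4.480e+02]
green cap [4.518e-01 2.170e-02 2.020e-02 1.158e-01 1.360e+02]
blue disc [6.131e-01 1.440e-01 3.630e-02 3.390e-02 2.660e+02]
blue cap [6.103e-01 1.418e-01 1.990e-02 1.158e-01 1.810e+02]
violet disc [ 6.416e-01 -1.190e-02  5.350e-02  3.940e-02  6.200e+02]
grey disc [4.552e-01 2.480e-02 4.750e-02 3.170e-02 4.720e+02]
```

View pics/s6.png

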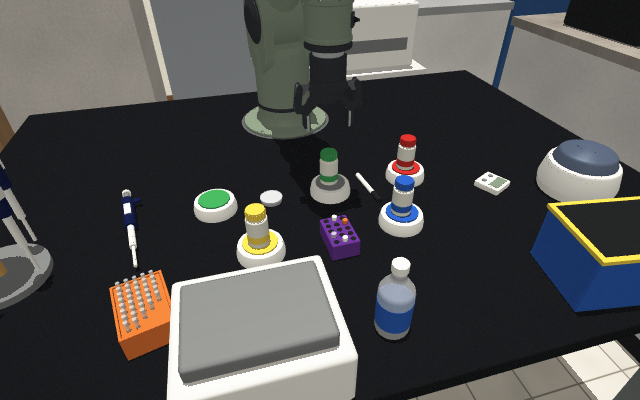

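Yellow stands on yellow at (257,230), and the green disc is free at (215,202). The gripper is over the green bottle on grey, so I'll grasp it.

```bash
echo '[[[0.085,0,0.001,0.04,0,0,0],[0.085,0,0.001,0.08,0,0,0],[0.085,0,0.001,0.099,0,0,0],[0.085,0,0.001,0.099,0,0,0],[0.04,0,0.001,0.099,0,0,0]]]' > path.dat && python3 -m creep path.dat| grep -E 'pos|force: |width'; echo '[[[0,0,0,0,0,0,0],[0,0,0,0,0,0,0],[0,0,0,0,0,0,0],[0,0,0,0,0,0,0],[0,0,0,0,0,0,0]]]' > path.dat && python3 -m creep path.dat 60
```

```text
position: [0.4527, 0.0227, 0.0669]
force: [-0.2, 0.4, -0.7]
grip_width: 0.0692
finger_force: 0.0
clock: 29.1
position: [0.4526, 0.0229, 0.0671]
tool_rot: [3.141, 0.002, -3.142]
force: [-3.4, 0.2, 19.2]
grip_width: 0.0423
finger_force: 58.1
```

```bash
echo '[[[0,0,0,-0.02,0,0,0],[0,0,0,-0.06,0,0,0],[0,0,0,-0.10,0,0,0],[0,0,-0.02,-0.10,0,0,0],[0,0,-0.06,-0.10,0,0,0]]]' > path.dat && python3 -m creep path.dat| grep -E 'pos|force: |width'; echo '[[[0,0.002,-0.05,0,0,0,0],[0,0.002,-0.10,0,0,0,0],[0,0.002,-0.15,0,0,0,0],[0,0.002,-0.19,0,0,0,0],[0,0.002,-0.215,0,0,0,0]]]' > path.dat && python3 -m creep path.dat| grep -E 'pos|force: |width'; echo '[[[0,0,0,0,0,0,0],[0,0,0,0.04,0,0,0],[0,0,0,0.075,0,0,0],[0,0,0,0.095,0,0,0],[0,0,0,0.095,0,0,0]]]' > path.dat && python3 -m creep path.dat | grep -E 'pos|force: \['; echo '[[[0,0,0,0.001,0,0,0],[0,0,0,0.001,0,0,0]]]' > path.dat && python3 -m creep path.dat | grep -E 'pos|force: \['
```

```text
position: [0.4525, -0.0367, 0.167]
force: [-0.2, -0.4, -1.2]
grip_width: 0.0427
finger_force: 61.5
position: [0.4496, -0.2543, 0.1664]
force: [0.5, 0.1, -1.5]
grip_width: 0.0425
finger_force: 61.5
position: [0.4495, -0.251, 0.0702]
force: [-0.0, 0.3, -1.4]
position: [0.4505, -0.2522, 0.0709]
force: [0.0, -1.0, -1.6]
```

```bash
echo '[[[0,0,0,0.002,0,0,0],[0,0,0,0.002,0,0,0]]]' > path.dat && python3 -m creep path.dat | grep -E 'pos|force: \['; echo '[[[0,0,0,0.001,0,0,0],[0,0,0,0.001,0,0,0]]]' > path.dat && python3 -m creep path.dat | grep -E 'pos|force: \['
```

```text
position: [0.45, -0.2521, 0.068]
force: [0.9, 0.0, -2.0]
position: [0.4501, -0.2522, 0.0672]
force: [-1.8, 1.6, 8.1]
```

Contact. I'll release, rise clear and check.

```bash
echo '[[[0.085,0,0,0,0,0,0],[0.085,0,0,0,0,0,0],[0.085,0,0,0,0,0,0],[0.085,0,0,0,0,0,0],[0.085,0,0,0,0,0,0]]]' > path.dat && python3 -m creep path.dat | grep -E 'pos|force: |width';echo '[[[0.085,0,0,0,0,0,0],[0.085,0,0,-0.03,0,0,0],[0.085,0,0,-0.07,0,0,0],[0.085,0,0,-0.12,0,0,0],[0.085,0,0,-0.17,0,0,0]]]' > path.dat && python3 -m creep path.dat | grep -E 'pos|force: |width'
echo '[[[0.085,0,0,0,0,0,0],[0.085,0,0,0,0,0,0]]]' > path.dat && python3 -m creep path.dat
python3 -c "
from h import *
show('scene'); discs()
p,d=grab_frame('scene'); cv2.imwrite('pics/s7.png',p)"
```

```text
position: [0.45, -0.2521, 0.0669]
force: [-0.2, 0.1, 0.2]
grip_width: 0.0847
finger_force: 0.0
position: [0.4497, -0.2521, 0.2386]
force: [0.8, 0.1, 0.0]
grip_width: 0.0849
finger_force: 0.0
clock: 33.22
position: [0.4498, -0.252, 0.2367]
tool_rot: [3.141, -0.0, -3.141]
force: [0.0, 0.2, -0.2]
grip_width: 0.0853
finger_force: 0.0
scene
red disc [5.263e-01 1.346e-01 1.633e-01 3.400e-02 1.770e+02]
red cap [4.401e-01 2.273e-01 2.150e-02 1.155e-01 1.210e+02]
yellow disc [ 6.265e-01 -1.703e-01  3.670e-02  3.430e-02  3.530e+02]
yellow cap [ 6.247e-01 -1.730e-01  2.060e-02  1.159e-01  2.420e+02]
green disc [ 4.510e-01 -2.541e-01  3.640e-02  3.430e-02  2.170e+02]
green cap [ 4.482e-01 -2.533e-01  2.080e-02  1.160e-01  1.650e+02]
blue disc [6.131e-01 1.447e-01 3.640e-02 3.400e-02 2.670e+02]
blue cap [6.096e-01 1.420e-01 1.980e-02 1.155e-01 1.810e+02]
violet disc [ 6.429e-01 -9.600e-03  5.140e-02  3.940e-02  6.310e+02]
grey disc [4.494e-01 2.340e-02 4.120e-02 3.400e-02 3.910e+02]
red [0.4396 0.2311] 0.0355 344
red [0.4423 0.2312] 0.0365 176
red [0.4409 0.2305] 0.0369 520
yellow [ 0.6237 -0.1701] 0.0351 348
yellow [ 0.6264 -0.1704] 0.0366 354
yellow [ 0.6258 -0.17  ] 0.0371 702
green [ 0.4482 -0.2517] 0.0349 329
green [ 0.4522 -0.2542] 0.0363 215
green [ 0.4503 -0.2525] 0.0366 544
blue [0.6104 0.1451] 0.0349 293
blue [0.6126 0.144 ] 0.0359 267
blue [0.612  0.1444] 0.0366 560
```

View pics/s7.png

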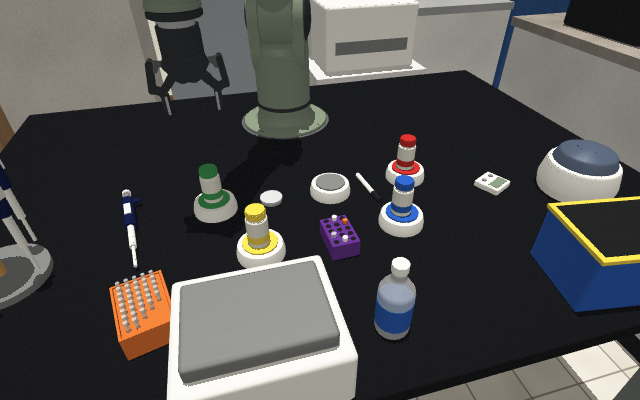

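All four bottles stand upright on their own discs: green at (210,190), yellow (257,230), blue (402,205) and red (406,160). Each cap centre is within 4 mm of its disc centre. Grey at (330,185) is empty, the rack has not moved, and the gripper is clear.

```bash
python3 -c "
from workcell import job
print(job.job_done())"
```

```text
the job is handed in; nothing more can be done
None
```

I handed the job in at about 33 s: each bottle stands upright on the stirrer of its cap colour, grey is empty and the rack undisturbed. While lowering green onto grey, the wrist force reached about 50 N (limit 120 N).

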